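# Scoop the big wheels out of the parts tray

## Robot

A 6-joint arm with a two-finger parallel gripper is mounted at the origin on the work surface. World frame = base frame: x ahead of the robot, y to its left, z up, the work surface at z = 0. Lengths are in m, angles in degrees, forces in N, time in s.
With the tool pointing down it reaches from about 0.375 to 0.9 m from the base axis. Payload 3.1 kg.
Tool frame: the origin (TCP) lies on the centre line of the jaws, within the pads' length; the fingertips stand 14 mm ahead of it and the grasp point (between the pads) lies 5 mm behind it (bot.tips_ahead is the distance from the TCP to the fingertips, in m); z points along the fingers, y is the line along which they close (so a half turn about z gives the same grasp; the last joint's range is limited). The gripper opens to 87 mm and grips with 3 to 60 N. Pads are 19 mm wide; open, the fingers measure 117 mm over their backs; the gripper's body (75 mm by 190 mm) begins 51 mm behind the grasp point.
Start: joints at [-85.227, 30.224, 82.088, -0, 67.689, -10.227], TCP at [0.162, -0.604, 0.237] pointing down, gripper open.
Joint ranges: [-176.69, 176.69], [-43.24, 126.21], [12.49, 139.97], [-82, 262], [0, 151.66], [-163.58, 163.58]. Speed limits (degrees/s): [159.86, 159.86, 180, 180, 180, 180].

## Interface

Orientations are given as a 3x3 rotation matrix whose columns are the frame's x, y, z axes.
In Python, from rig import bot gives the robot as it stands.
- The arm moves only by the tool play_rows, never from a script. Its argument "moves" is a list that holds one entry, the list of rows, each a list of 6 numbers: the shift along the tool's x, y, z in mm, then the turn, a rotation vector about the tool's x, y, z in rad. A call has 1 to 5 rows; each row shifts and turns the commanded pose from where the row before left it, along the tool's axes as they then stand; what a row does not reach is not made up. A row lasts 1/10 s, in which the tool goes at most 50 mm and 8.59 degrees, less where a joint would pass 70% of its speed; a pose out of reach is approached as far as the arm can. A call with a gripper value outside its range is refused whole. "fingers" is the opening, from -1 (shut) to 1 (fully open), set as the call begins (left out, the last holds). The fingers move at their own pace and stop on an object; the grip force is fixed at half the most. Time passes only in rows, so rows that do not move let the fingers close. It gives the time, the measured TCP pose, the force, the opening and the grip force at its end, in the units of the state.
- bot.read_state(): the state, without advancing time (a new reading comes with each control period).
- bot.capture(name): name is "scene" or "top"; returns a dict with "image" (400x640x3 uint8, blue, green, red), "fx", "fy", "cx", "cy" (pixels), "R" (3x3) and "t" (3): a world point X has camera coordinates R X + t. Camera axes: x right, y down, z forward; pixel columns grow to the right and rows downward; lengths in m; the calibration is good to about 2 mm. A picture is of the moment at which its call begins. There is no depth.
- bot.hand_in(): hands the job in; it is judged then, once.
Trained networks look in a picture, given as the dict that the camera call returned (one of the last four; its "shot" number tells which), for a name from the list of things; names that differ only in an ending like _2 or _b are one class to them, and where a whole thing is asked for, a point or a joint stands for the part that bears it (a point fixed in the world has none). Each returns a list of dicts, best first, with "confidence" (0 to 1); they miss things now and then, are a little off and sometimes report something else, mostly with a low value. They report only what shows in the picture. A call takes as long as a camera call. They do not tell look-alikes from the thing itself.
- bot.search_frame(picture, query): "centre" ([column, row] in pixels, amid what is visible of it).
- bot.silhouettes(picture, query): "pixels" (400x640 bool, what is visible of it) and "centre" ([column, row] in pixels, amid what is visible of it).
- bot.pinpoint(picture, query): "centre" ([column, row] in pixels: a listed point, or the origin of a listed thing).
The state is a dict: "time_s": time; "joint_positions": joint angles; "qvel": joint speeds; "tau": joint torques, N m; "position": TCP position; "tcp_rot": TCP orientation; "force": force on the tool from outside, world axes, zero at the start; "moment": the same for the moment, N m; "opening": opening from 0.0 (shut) to 1.0 (fully open); "grasp_force": force on a finger pad.
Only numpy, scipy, OpenCV 4.12 (cv2) and the standard library are available. Lean on these libraries where they do the work, as an engineer would, in place of code of your own. Each camera call takes 0.05 s, during which the arm holds its last target. There are 200 camera calls.

## Task

With the slotted scoop, scoop both big wheels out of the parts tray, letting all the small bushes drop through the slots so that they stay in the tray, and tip the wheels into the empty dish. Then stand the scoop back upright in the middle of its cork mat and let go. Do not touch the wheels or bushes with the gripper, and leave everything else on the table where it is.

Things in the scene. Friction and masses are not known exactly. Their poses are not given: they have to be found in the camera images.
- scoop: Slotted scoop of bright sheet steel, 136 mm wide (y), 138 mm long (x), 0.22 kg, open at the front, black upright grip. Origin: centre of the pan's underside; z up, x from the open mouth to the back wall. Side walls 45 mm high stand on the ground (inner faces y = +-65 mm); back wall at x = 66 to 69 mm, from 13 to 51 mm up, open below. A neck leads from it up to the grip. Starts standing on the mat.
- scoop_mouth (a point): Middle of the scoop's front edge, at (-69, 0, 0) mm of its frame, same axes. The pan's floor is a comb of four steel slats along x, 6 mm wide, 2.5 mm thick, at y = +-13.5 and +-40.5 mm, front ends free and pointed, slots 21 mm wide; they rise from the ground at this edge to 16 mm at the back wall. Wheels slide on it when it slopes over 20 degrees.
- scoop_grip (a point): Middle of the scoop's upright grip, a black plastic post 24 x 24 mm in section (faces along the scoop's x and y) from 84 to 140 mm above the scoop's underside; this point is at (40, 0, 112) mm of the scoop's frame; same axes as the scoop.
- tray: Pale plastic parts tray, stuck down, outside 298 x 172 x 45 mm (x, y, z), walls and floor 4 mm. Origin: centre of its underside; x along its length, roughly away from the robot. At the start both wheels and one bush lie at its -x end (wheel centres at x -100 to -78 mm), four bushes in a row across it at x -35 to -14 mm, and its +x half is empty.
- dish: Pale plastic dish, empty, stuck down, outside 188 x 208 x 45 mm (x, y, z), walls and floor 4 mm. Origin: centre of its underside. It stands to one side of the tray, the mat to the other; which is which varies.
- mat: Cork mat where the scoop lives, fixed, 180 x 180 x 5 mm; origin: centre of its underside, z up.
- wheel_a_center (a point): Centre of a fat black toy wheel with a grey hub, 60 mm in diameter, 34 mm thick, tyre edge fully rounded (16 mm radius), 40 g, lying flat in the tray at the start; z along its axle.
- wheel_b_center (a point): Centre of a fat black toy wheel with a grey hub, 60 mm in diameter, 34 mm thick, tyre edge fully rounded (16 mm radius), 40 g, lying flat in the tray at the start; z along its axle.
- bush0: Small grey bush, a plain cylinder 16 mm in diameter and 11 mm high, 10 g; it falls through the scoop's slots. Origin: centre of its underside, z along its axis; starts standing on the tray's floor.
- bush1: Small grey bush, a plain cylinder 16 mm in diameter and 11 mm high, 10 g; it falls through the scoop's slots. Origin: centre of its underside, z along its axis; starts standing on the tray's floor.
- bush2: Small grey bush, a plain cylinder 16 mm in diameter and 11 mm high, 10 g; it falls through the scoop's slots. Origin: centre of its underside, z along its axis; starts standing on the tray's floor.
- bush3: Small grey bush, a plain cylinder 16 mm in diameter and 11 mm high, 10 g; it falls through the scoop's slots. Origin: centre of its underside, z along its axis; starts standing on the tray's floor.
- bush4: Small grey bush, a plain cylinder 16 mm in diameter and 11 mm high, 10 g; it falls through the scoop's slots. Origin: centre of its underside, z along its axis; starts standing on the tray's floor.
- mug: Bystander: white mug, 80 mm across, 90 mm high, origin at the centre of its underside.
- beam: Bystander: yellow perforated beam lying flat, 128 x 16 x 16 mm (x, y, z), origin at the centre of its underside.
- motor: Bystander: white motor block 70 x 45 x 40 mm with a stub on its +x end, origin at the centre of its underside.
- driver: Bystander: screwdriver 170 mm long lying along its x, origin under its middle.
Mind the look-alikes: they are no part of the job. There is more than one size of the scoop; the one meant has the size given above.

How it is judged (in metres and radians):
On the way, in this order (a step that is already met when the one before it is completed fails the run):
1. the scoop is picked up off its mat (height (world z) of scoop above 0.05 m and contact force between the fingers and scoop above 0.5 N), for 0.1 s.
2. at least one wheel rides inside the held scoop, clear above the tray (contact force between the fingers and scoop above 0.5 N and (((x of wheel_a_center in the frame of scoop between -0.075 and 0.075 m and y of wheel_a_center in the frame of scoop between -0.066 and 0.066 m and z of wheel_a_center in the frame of scoop between 0 and 0.06 m) and height (world z) of wheel_a_center above 0.1 m) or ((x of wheel_b_center in the frame of scoop between -0.075 and 0.075 m and y of wheel_b_center in the frame of scoop between -0.066 and 0.066 m and z of wheel_b_center in the frame of scoop between 0 and 0.06 m) and height (world z) of wheel_b_center above 0.1 m))), for 0.2 s.
3. both wheels lie in the dish while the scoop is still held (x of wheel_a_center in the frame of dish between -0.09 and 0.09 m and y of wheel_a_center in the frame of dish between -0.1 and 0.1 m and z of wheel_a_center in the frame of dish between 0 and 0.05 m and x of wheel_b_center in the frame of dish between -0.09 and 0.09 m and y of wheel_b_center in the frame of dish between -0.1 and 0.1 m and z of wheel_b_center in the frame of dish between 0 and 0.05 m and contact force between the fingers and scoop above 0.5 N), for 0.2 s.
At the end, for the whole second after the job is handed in: Both wheels inside the dish; all five bushes inside the tray, centres under 40 mm above its underside; the scoop upright on the mat (tilt under 0.1 rad), its origin within 30 mm of the mat's centre along each mat axis; wheels, bushes and scoop at rest (under 30 mm/s) (x of wheel_a_center in the frame of dish between -0.09 and 0.09 m and y of wheel_a_center in the frame of dish between -0.1 and 0.1 m and z of wheel_a_center in the frame of dish between 0 and 0.05 m and x of wheel_b_center in the frame of dish between -0.09 and 0.09 m and y of wheel_b_center in the frame of dish between -0.1 and 0.1 m and z of wheel_b_center in the frame of dish between 0 and 0.05 m and x of bush0 in the frame of tray between -0.145 and 0.145 m and y of bush0 in the frame of tray between -0.082 and 0.082 m and z of bush0 in the frame of tray between -0.005 and 0.04 m and x of bush1 in the frame of tray between -0.145 and 0.145 m and y of bush1 in the frame of tray between -0.082 and 0.082 m and z of bush1 in the frame of tray between -0.005 and 0.04 m and x of bush2 in the frame of tray between -0.145 and 0.145 m and y of bush2 in the frame of tray between -0.082 and 0.082 m and z of bush2 in the frame of tray between -0.005 and 0.04 m and x of bush3 in the frame of tray between -0.145 and 0.145 m and y of bush3 in the frame of tray between -0.082 and 0.082 m and z of bush3 in the frame of tray between -0.005 and 0.04 m and x of bush4 in the frame of tray between -0.145 and 0.145 m and y of bush4 in the frame of tray between -0.082 and 0.082 m and z of bush4 in the frame of tray between -0.005 and 0.04 m and x of scoop in the frame of mat between -0.03 and 0.03 m and y of scoop in the frame of mat between -0.03 and 0.03 m and z of scoop in the frame of mat between 0 and 0.012 m and angle between scoop's own z axis and vertical below 0.1 rad and linear speed of each of scoop, wheel_a, wheel_b, bush0, bush1, bush2, bush3, bush4 below 0.03 m/s); the robot touches nothing.
It fails at once if the gripper's fingers or the arm touch a wheel or a bush (over 0.5 N) (contact force between any of the fingers, the arm and wheel_a above 0.5 N or contact force between any of the fingers, the arm and wheel_b above 0.5 N or contact force between any of the fingers, the arm and bush0 above 0.5 N or contact force between any of the fingers, the arm and bush1 above 0.5 N or contact force between any of the fingers, the arm and bush2 above 0.5 N or contact force between any of the fingers, the arm and bush3 above 0.5 N or contact force between any of the fingers, the arm and bush4 above 0.5 N).
It fails at once if a bystander (mug, beam, motor, screwdriver) is moved by more than 30 mm (distance of any of mug, beam, motor, driver from where it was at the start of the episode above 0.03 m).
It also fails if it takes over 70 s, if anything falls off the work surface, if the arm or the gripper's body presses on something with over 40 N, if the wrist force passes 120 N, or if a joint passes its speed limit or range.

## Working session

There is one attempt and no reset: what is moved stays moved. The work goes in short steps, Python scripts to look and compute and a tool call to move; the robot and the scene stay as the last step left them, time stands still between calls to the robot, and variables do not carry over. Pictures are saved under pics/ and viewed, at most 10 in all, crops included, and the job is handed in when it is done.

Besides the shell and the picture viewer there is one more tool, called after "Emit:" in YAML: its name, and indented under it one key for each argument. play_rows: Moves the arm, as the interface text tells. Its arguments: {"type":"object","properties":{"moves":{"type":"array","items":{"type":"array","items":{"type":"array","items":{"type":"number"}}}},"fingers":{"type":"number"}},"required":["moves"]}

```bash
mkdir -p pics; ls; cat > h.py <<'E'
from rig import bot
import numpy as np, cv2
def ray(p,uv,z):
    R=np.array(p["R"]);t=np.array(p["t"])
    d=R.T@np.array([(uv[0]-p["cx"])/p["fx"],(uv[1]-p["cy"])/p["fy"],1]);c=-R.T@t
    return (c+d*(z-c[2])/d[2])
def proj(p,X):
    c=np.array(p["R"])@np.array(X)+np.array(p["t"]);return np.array([p["fx"]*c[0]/c[2]+p["cx"],p["fy"]*c[1]/c[2]+p["cy"]])
def st():
    s=bot.read_state();print(s["time_s"],np.round(s["position"],4),np.round(s["tcp_rot"],3).tolist(),np.round(s["force"],1),s["opening"],s["grasp_force"])
E
python3 - <<'E'
from h import *
st()
H={"scoop":0,"scoop_mouth":.005,"scoop_grip":.117,"tray":0,"dish":0,"mat":0,"wheel_a_center":.021,"bush0":.004,"mug":0,"beam":0,"motor":0,"driver":0}
for n in ["top","scene"]:
    p=bot.capture(n);cv2.imwrite(f"pics/{n}0.png",p["image"])
    print(n,"cam",np.round(-np.array(p["R"]).T@np.array(p["t"]),3))
    for k in H:
        for r in bot.pinpoint(p,k)[:7]: print(k,round(r["confidence"],2),np.round(r["centre"],1),np.round(ray(p,r["centre"],H[k])[:2],4))
E
```

```text
pics
0.0 [ 0.1617 -0.603   0.2356] [[0.966, 0.259, -0.0], [0.259, -0.966, 0.002], [0.0, -0.002, -1.0]] [-0.   0.5 -0.6] 0.9995201078528353 0.0
top cam [0.479 0.012 1.459]
scoop 0.71 [426.1 245.5] [ 0.3374 -0.3323]
scoop 0.71 [278.5 147.4] [0.7279 0.2241]
scoop 0.57 [413.3 190.1] [ 0.5496 -0.2905]
scoop 0.52 [384.  252.9] [ 0.3126 -0.1719]
scoop_mouth 0.83 [429.3 231.9] [ 0.389  -0.3449]
scoop_mouth 0.78 [378.  241.7] [ 0.356  -0.1497]
scoop_mouth 0.66 [417.4 210.5] [ 0.4712 -0.3025]
scoop_grip 0.86 [423.1 180.5] [ 0.5769 -0.3016]
scoop_grip 0.76 [380.4 264.6] [ 0.2854 -0.1434]
scoop_grip 0.51 [423.5 253.8] [ 0.32   -0.2947]
tray 0.93 [348.5 183.2] [ 0.5822 -0.0434]
dish 0.62 [253.6 197.3] [0.5367 0.3242]
dish 0.45 [417.6 190.2] [ 0.5488 -0.3068]
mat 0.73 [418.3 190.5] [ 0.5476 -0.3095]
wheel_a_center 0.54 [336.8 208.4] [0.4862 0.004 ]
bush0 0.27 [472.8 174.5] [ 0.6034 -0.517 ]
mug 0.7 [191.7 197. ] [0.5436 0.5654]
beam 0.64 [279.2 147.7] [0.7267 0.2214]
motor 0.65 [398.2 132.6] [ 0.7727 -0.2396]
motor 0.27 [426.3 181.4] [ 0.5817 -0.341 ]
driver 0.45 [476.1 171.2] [ 0.616  -0.5314]
sc
[... 424 characters left out ...]
 273.7] [ 0.5764 -0.3025]
tray 0.62 [315.7 235. ] [ 0.5836 -0.0459]
tray 0.45 [343.2 311.5] [ 0.7788 -0.229 ]
dish 0.8 [356.2 166.5] [0.5441 0.3124]
dish 0.73 [219.  377.3] [ 0.6092 -0.5186]
mat 0.82 [259.  291.5] [ 0.5524 -0.2938]
wheel_a_center 0.58 [296.1 208.2] [0.4794 0.0033]
bush0 0.46 [300.4 232.1] [ 0.538  -0.0629]
bush0 0.45 [316.1 220.6] [0.5557 0.0028]
bush0 0.45 [315. 228.] [ 0.5688 -0.0256]
bush0 0.38 [282.9 217.2] [ 0.4548 -0.039 ]
bush0 0.36 [296.3 239. ] [ 0.542  -0.0922]
mug 0.94 [384.3 130.1] [0.5396 0.583 ]
beam 0.76 [395.6 196.1] [0.7321 0.2392]
beam 0.56 [300.2 240.5] [ 0.5537 -0.0885]
motor 0.65 [342.  311.5] [ 0.7761 -0.2306]
driver 0.59 [221.8 377.5] [ 0.6151 -0.5156]
```

```bash
python3 - <<'E'
import cv2,numpy as np
a=cv2.resize(cv2.imread("pics/top0.png")[90:290,150:550],(800,400),interpolation=cv2.INTER_CUBIC)
cv2.imwrite("pics/a.png",a)
b=cv2.resize(cv2.imread("pics/scene0.png")[110:350,180:500],(800,600),interpolation=cv2.INTER_CUBIC)
cv2.imwrite("pics/b.png",b)
E
```

```text
(no output)
```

View pics/a.png

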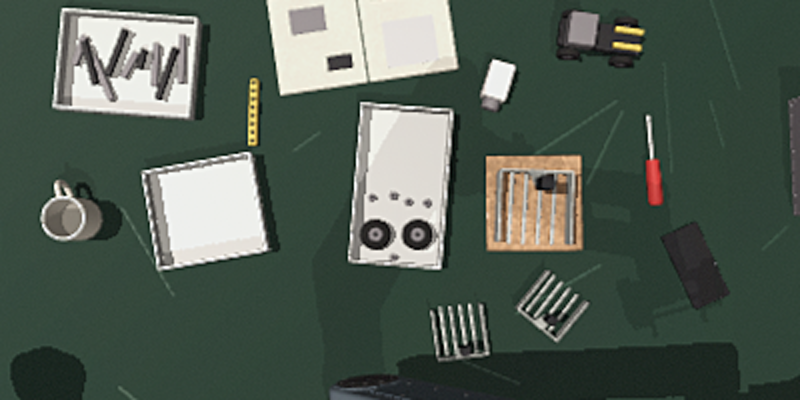

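View pics/b.png

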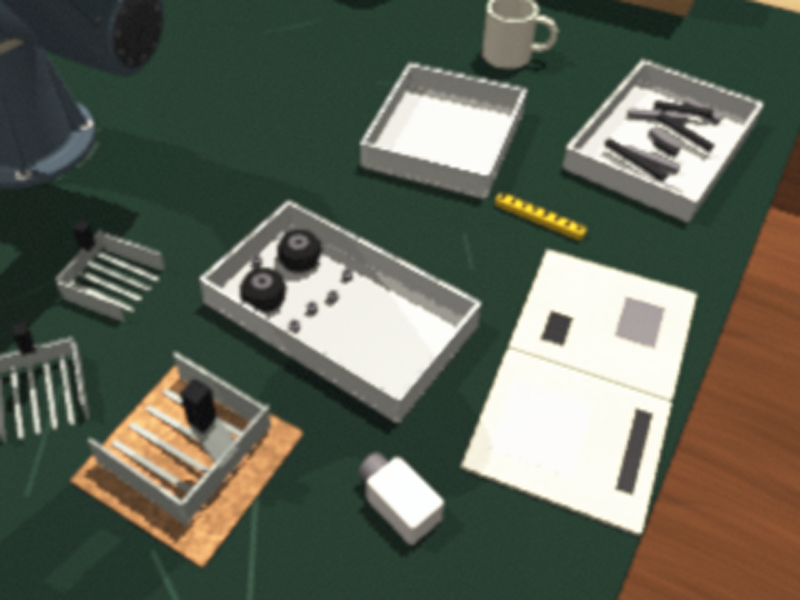

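The top view shows the task scoop on the mat, at about (538,200) in the crop, with its mouth towards the robot. The two scoops off the mat are smaller look-alikes. The wheels are at the robot end of the tray, at (375,234) and (420,234), with bushes beyond them and one by the wall. The dish is on the left and empty. Next I fit the outlines.

```bash
cat > fit.py <<'E'
from h import *
from scipy.optimize import minimize
def box(lx,ly,z0,z1,cx=0):
    return [[cx+sx*lx/2,sy*ly/2,z] for sx in(-1,1) for sy in(-1,1) for z in(z0,z1)]
def fitbox(views,pts,x0):
    pts=np.array(pts)
    def cost(v,S=4):
        x=v[0];y=v[1];a=v[2];R=np.array([[np.cos(a),-np.sin(a),0],[np.sin(a),np.cos(a),0],[0,0,1]])
        e=0
        for p,m in views:
            q=np.array([proj(p,R@k+[x,y,0]) for k in pts])
            im=np.zeros((400*S,640*S),np.uint8)
            cv2.fillConvexPoly(im,cv2.convexHull(np.int32(np.round(q*S+S/2-.5))),1)
            f=cv2.resize(im.astype(np.float32),(640,400),interpolation=cv2.INTER_AREA)
            e+=np.abs(f-m).sum()/m.sum()
        return e
    r=minimize(cost,x0,method="Nelder-Mead",options=dict(initial_simplex=np.array(x0)+np.array([[0,0,0],[.01,0,0],[0,.01,0],[0,0,.08]]),xatol=1e-4,fatol=1e-4))
    return r.x,r.fun
def pick(p,name,guess,z):
    c=proj(p,[*guess,z]);L=bot.silhouettes(p,name)
    L=[l for l in L if np.hypot(*(np.array(l["centre"])-c))<15]
    return L[0]["pixels"].astype(np.float32) if L else None
def hullmask(m):
    c=cv2.convexHull(np.argwhere(m>0)[:,::-1].astype(np.int32));o=np.zeros((400,640),np.uint8);cv2.fillConvexPoly(o,c,1);return o.astype(np.float32)
E
cat > m.py <<'E'
from fit import *
P={n:bot.capture(n) for n in("top","scene")}
sc=box(.138,.136,0,.045)+[[.069,s*.068,.051] for s in(-1,1)]+[[.04+a*.012,b*.012,.14] for a in(-1,1) for b in(-1,1)]
for k,b,g in [("tray",box(.298,.172,0,.045),(.583,-.045,-.06)),("dish",box(.188,.208,0,.045),(.54,.32,.2)),("mat",box(.18,.18,0,.005),(.55,-.3,0)),("scoop",[[x,y,z+.005] for x,y,z in sc],(.537,-.3,0))]:
    V=[(p,hullmask(m)) for p in P.values() for m in [pick(p,k,g[:2],.02)] if m is not None]
    for v in V: r=fitbox([v],b,g);print(k,np.round(r[0],4),round(r[1],3))
    if len(V)==2: r=fitbox(V,b,g);print(k,"both",np.round(r[0],4),round(r[1],3))
for n,p in P.items():
    for k,z in(("wheel_a",.021),("wheel_a_center",.021),("bush0",.0095)):
        for f in (bot.search_frame,bot.silhouettes):
            for r in f(p,k)[:7]: print(n,k,f.__name__,round(r["confidence"],2),np.round(ray(p,r["centre"],z)[:2],4))
# dark blobs inside tray in the top image
p=P["top"];g=cv2.cvtColor(p["image"],cv2.COLOR_BGR2GRAY)
x0,y0=328,141;c=g[141:224,325:377];_,_,s,ce=cv2.connectedComponentsWithStats((c<115).astype(np.uint8))
for a,b in zip(s,ce): print("blob",a[4],np.round(ray(p,b+[325,141],.0095 if a[4]<60 else .025)[:2],4))
E
python3 m.py
```

```text
tray [ 0.5836 -0.0463 -0.0978] 0.031
tray [ 0.5818 -0.0496 -0.0999] 0.028
tray both [ 0.5831 -0.0483 -0.1048] 0.069
dish [0.5445 0.3233 0.1553] 0.042
dish [0.5429 0.3184 0.154 ] 0.032
dish both [0.5433 0.3211 0.1567] 0.085
mat [ 0.547  -0.3016 -0.0162] 0.02
mat [ 0.5456 -0.3042 -0.013 ] 0.033
mat both [ 0.546  -0.3021 -0.0222] 0.069
scoop [ 0.5393 -0.2976 -0.1059] 0.141
scoop [ 0.5317 -0.2971 -0.0727] 0.104
scoop both [ 0.5383 -0.2973 -0.0728] 0.262Traceback (most recent call last):
  File "m.py", line 11, in <module>
    for r in f(p,k)[:7]: print(n,k,f.__name__,round(r["confidence"],2),np.round(ray(p,r["centre"],z)[:2],4))
             ~^^^^^
ValueError: it knows: beam, bush, dish, driver, mat, motor, mug, scoop, scoop_grip, scoop_mouth, tray, wheel_a_center, wheel_b_center
```

```bash
cat > m2.py <<'E'
from fit import *
T=np.array([.583,-.048]);a=-.1;Rt=np.array([[np.cos(a),-np.sin(a)],[np.sin(a),np.cos(a)]])
loc=lambda X:np.round((Rt.T@(X[:2]-T))*1000,1)
for n in("top","scene"):
    p=bot.capture(n)
    for k,z in(("wheel_a_center",.025),("bush",.0095)):
        for r in bot.silhouettes(p,k)[:8]: print(n,k,round(r["confidence"],2),r["pixels"].sum(),"tray mm",loc(ray(p,r["centre"],z)))
    g=cv2.cvtColor(p["image"],cv2.COLOR_BGR2GRAY).astype(float)
    q=np.array([proj(p,[*(Rt@[x,y]+T),.004]) for x,y in((-.142,-.08),(-.142,.08),(.142,.08),(.142,-.08))])
    m=np.zeros((400,640),np.uint8);cv2.fillConvexPoly(m,np.int32(q),1)
    _,_,s,ce=cv2.connectedComponentsWithStats(((g<(140 if n=="top" else 110))&(m>0)).astype(np.uint8))
    for b,c in list(zip(s,ce))[1:]:
        if b[4]>2: print(n,"blob",b[4],loc(ray(p,c,.0095 if b[4]<60 else .025)))
E
python3 m2.py
```

```text
top wheel_a_center 0.66 198 tray mm [-86.3  36.5]
top wheel_a_center 0.48 499 tray mm [  26.4 -246.8]
top wheel_a_center 0.38 628 tray mm [-114.9  629.1]
top blob 4 [144.1  73.4]
top blob 3 [145.1   6.2]
top blob 351 [-82.4  53.1]
top blob 10 [-20.4   9.9]
top blob 9 [-27.3  50.3]
top blob 10 [-30.1 -19.1]
top blob 11 [-29.1 -55.1]
top blob 185 [-90.  -40.1]
top blob 6 [-136.8    0.4]
scene wheel_a_center 0.78 237 tray mm [-84.9  37. ]
scene bush 0.62 603 tray mm [  42.1 -466.7]
scene blob 516 [-89.1  -3.5]
scene blob 10 [-25.6  48.7]
scene blob 11 [-18.4  10. ]
scene blob 8 [-26.4 -22.1]
scene blob 6 [-27.1 -53.2]
scene blob 281 [ 78.9 -73.3]
```

```bash
cat > plan.py <<'E'
from h import *
from scipy.spatial.transform import Rotation as Ro
# tool frame for scoop yaw a, pitch b (b>0 mouth up): tool x=scoop y, tool y=scoop x, z down
def TR(a,b=0): return Ro.from_euler("z",a).as_matrix()@Ro.from_euler("y",b).as_matrix()@np.array([[0,1,0],[1,0,0],[0,0,-1.]])
def plan(way,mm=1,rd=.01,start=None):
    """way: list of (pos,R,nrows)"""
    s=bot.read_state();p=np.array(s["position"]);R=np.array(s["tcp_rot"])
    if start: p,R=start
    rows=[]
    for P,Q,n in way:
        P=np.array(P)
        for i in range(n):
            k=1/(n-i)
            d=np.round(R.T@((P-p)*k)*1000/mm)*mm
            w=np.round(Ro.from_matrix(R.T@Q).as_rotvec()*k/rd)*rd
            rows.append([*[float(round(v,1)) for v in d],*[float(round(v,3)) for v in w]])
            p=p+R@d/1000;R=R@Ro.from_rotvec(w).as_matrix()
    for i in range(0,len(rows),5): print(str([rows[i:i+5]]).replace(".0,",",").replace(".0]","]").replace("-0,","0,"))
    print("end",np.round(p,4),"err",np.round(Ro.from_matrix(R.T@Q).as_rotvec(),3))
E
python3 -c "
from plan import *
st();g=[.5767,-.302]
plan([([*g,.22],TR(-.07),12),([*g,.113],TR(-.07),3)])"
```

```text
2.1 [ 0.1618 -0.6037  0.2365] [[0.966, 0.259, -0.0], [0.259, -0.966, 0.0], [0.0, -0.0, -1.0]] [-0.5 -0.  -0.9] 0.9950568446469475 0.0
[[[40, -15, 1, 0, 0, -0.1], [41, -11, 1, 0, 0, -0.1], [42, -7, 1, 0, 0, -0.1], [43, -3, 2, 0, 0, -0.1], [43, 1, 1, 0, 0, -0.1]]]
[[[42, 6, 2, 0, 0, -0.11], [42, 10, 1, 0, 0, -0.1], [40, 14, 2, 0, 0, -0.11], [38, 19, 1, 0, 0, -0.1], [37, 22, 2, 0, 0, -0.11]]]
[[[34, 27, 1, 0, 0, -0.1], [30, 29, 2, 0, 0, -0.11], [0, 0, 36, 0, 0, 0], [0, 0, 35, 0, 0, 0], [0, 0, 36, 0, 0, 0]]]
end [ 0.5763 -0.3023  0.1125] err [-0.    -0.     0.001]
```

Emit:
play_rows:
  moves:
    - [[40,-15,1,0,0,-0.1],[41,-11,1,0,0,-0.1],[42,-7,1,0,0,-0.1],[43,-3,2,0,0,-0.1],[43,1,1,0,0,-0.1]]

```text
time_s: 2.6
position: [0.336, -0.477, 0.2305]
tcp_rot: [[0.721, 0.693, 0.0], [0.693, -0.721, -0.0], [-0.0, 0.0, -1.0]]
force: [0.6, 0.3, 0.9]
opening: 0.999
grasp_force: 0.0
```

Emit:
play_rows:
  moves:
    - [[42,6,2,0,0,-0.11],[42,10,1,0,0,-0.1],[40,14,2,0,0,-0.11],[38,19,1,0,0,-0.1],[37,22,2,0,0,-0.11]]

```text
time_s: 3.1
position: [0.5086, -0.351, 0.2228]
tcp_rot: [[0.271, 0.962, 0.001], [0.962, -0.271, -0.001], [-0.0, 0.001, -1.0]]
force: [-0.2, -0.1, -0.4]
opening: 1.002
grasp_force: 0.0
```

Emit:
play_rows:
  moves:
    - [[34,27,1,0,0,-0.1],[30,29,2,0,0,-0.11],[0,0,0,0,0,0],[0,0,0,0,0,0]]

```text
time_s: 3.5
position: [0.5768, -0.3014, 0.2192]
tcp_rot: [[0.067, 0.998, -0.001], [0.998, -0.067, -0.0], [-0.0, -0.001, -1.0]]
force: [0.5, -0.7, 0.2]
opening: 1.0
grasp_force: 0.0
```

Emit:
play_rows:
  moves:
    - [[0,0,36,0,0,0],[0,0,36,0,0,0],[0,0,34,0,0,0],[0,0,0,0,0,0]]

```text
time_s: 3.9
position: [0.5719, -0.3013, 0.1087]
tcp_rot: [[0.072, 0.997, -0.009], [0.997, -0.071, 0.007], [0.006, -0.01, -1.0]]
force: [-0.1, 1.3, -0.2]
opening: 1.002
grasp_force: 0.0
```

Emit:
play_rows:
  moves:
    - [[0,0,0,0,0,0],[0,0,0,0,0,0],[0,0,0,0,0,0],[0,0,0,0,0,0],[0,0,0,0,0,0]]
  fingers: -1

```text
time_s: 4.4
position: [0.5768, -0.3026, 0.1147]
tcp_rot: [[0.069, 0.998, 0.002], [0.998, -0.069, -0.001], [-0.001, 0.002, -1.0]]
force: [0.1, 0.2, -0.4]
opening: 0.63
grasp_force: 0.0
```

```bash
python3 -c "
from h import *
st()
for n in('top','scene'):
    p=bot.capture(n);cv2.imwrite('pics/g%s.png'%n,p['image'])
    for k,z in(('scoop_grip',.117),('scoop_mouth',.005)):
        for r in bot.pinpoint(p,k): print(n,k,round(r['confidence'],2),np.round(ray(p,r['centre'],z)[:2],4))
    if n=='scene': cv2.imwrite('pics/g.png',cv2.resize(p['image'][180:330,160:360],(800,600),interpolation=cv2.INTER_CUBIC))
"
```

```text
4.4 [ 0.5768 -0.3026  0.1147] [[0.069, 0.998, 0.002], [0.998, -0.069, -0.001], [-0.001, 0.002, -1.0]] [ 0.1  0.2 -0.4] 0.6296480934155887 0.0
top scoop_grip 0.77 [ 0.5694 -0.3052]
top scoop_mouth 0.73 [ 0.4647 -0.305 ]
scene scoop_grip 0.76 [ 0.3633 -0.3265]
scene scoop_grip 0.68 [ 0.2989 -0.1714]
scene scoop_grip 0.67 [ 0.5795 -0.3041]
scene scoop_mouth 0.95 [ 0.4629 -0.2825]
scene scoop_mouth 0.79 [ 0.3884 -0.3565]
```

View pics/g.png

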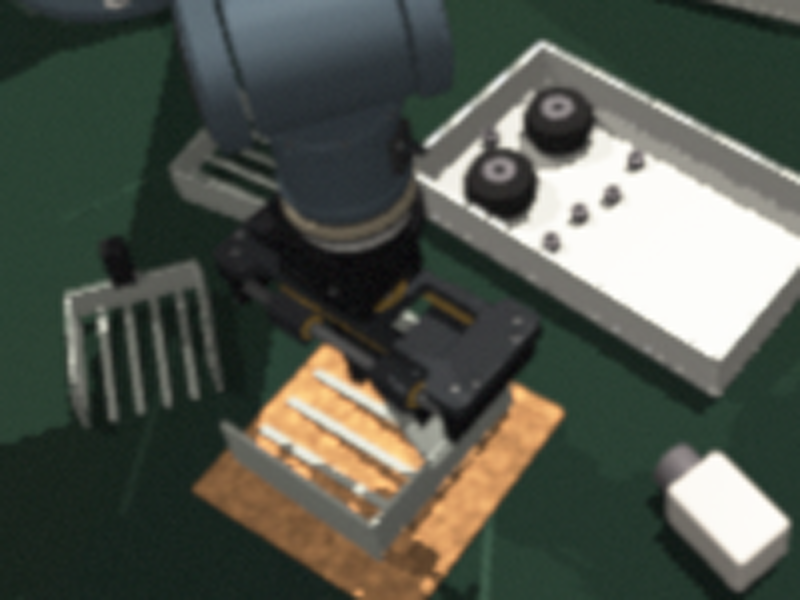

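The gripper straddles the scoop's grip at about (380,400), and the fingers are still closing. The scoop hasn't moved.

Emit:
play_rows:
  moves:
    - [[0,0,0,0,0,0],[0,0,0,0,0,0],[0,0,0,0,0,0],[0,0,0,0,0,0],[0,0,0,0,0,0]]

```text
time_s: 5.2
position: [0.5762, -0.3022, 0.1133]
tcp_rot: [[0.069, 0.998, -0.0], [0.998, -0.069, 0.0], [0.0, -0.0, -1.0]]
force: [-0.5, 0.9, -2.7]
opening: 0.27
grasp_force: 30.0
```

Emit:
play_rows:
  moves:
    - [[0,0,0,0,0,0],[0,0,0,0,0,0],[0,0,0,0,0,0],[0,0,0,0,0,0],[0,0,0,0,0,0]]

```text
time_s: 5.7
position: [0.5764, -0.3024, 0.1135]
tcp_rot: [[0.069, 0.998, 0.0], [0.998, -0.069, -0.0], [-0.0, 0.0, -1.0]]
force: [-1.3, 0.3, -1.8]
opening: 0.274
grasp_force: 30.0
```

Emit:
play_rows:
  moves:
    - [[0,0,-10,0,0,0],[0,0,-30,0,0,0],[0,0,-30,0,0,0],[0,0,0,0,0,0],[0,0,0,0,0,0]]

```text
time_s: 6.2
position: [0.5766, -0.3025, 0.1845]
tcp_rot: [[0.069, 0.998, 0.002], [0.998, -0.069, -0.001], [-0.001, 0.002, -1.0]]
force: [-0.1, 0.3, -2.0]
opening: 0.274
grasp_force: 30.0
```

```bash
python3 -c "
from h import *
st()
for n in('top','scene'):
    p=bot.capture(n);cv2.imwrite('pics/l%s.png'%n,p['image'])
    for k,z in(('scoop_grip',.187),('scoop_mouth',.075),('scoop',.075)):
        for r in bot.pinpoint(p,k): print(n,k,round(r['confidence'],2),np.round(ray(p,r['centre'],z)[:2],4))
"
```

```text
6.2 [ 0.5766 -0.3025  0.1845] [[0.069, 0.998, 0.002], [0.998, -0.069, -0.001], [-0.001, 0.002, -1.0]] [-0.1  0.3 -2. ] 0.2736526991760346 29.99316888861358
top scoop_grip 0.82 [ 0.5849 -0.2967]
top scoop_mouth 0.62 [ 0.4756 -0.3001]
top scoop_mouth 0.23 [ 0.4802 -0.0875]
top scoop 0.65 [ 0.5436 -0.2969]
scene scoop_grip 0.96 [ 0.4083 -0.3596]
scene scoop_grip 0.64 [ 0.643  -0.3764]
scene scoop_grip 0.63 [ 0.5819 -0.3006]
scene scoop_grip 0.53 [ 0.5968 -0.3483]
scene scoop_grip 0.49 [ 0.365  -0.2147]
scene scoop_mouth 0.79 [ 0.4353 -0.3829]
scene scoop_mouth 0.67 [ 0.462  -0.2884]
scene scoop 0.82 [ 0.5406 -0.2976]
scene scoop 0.7 [ 0.3609 -0.1899]
scene scoop 0.67 [ 0.4082 -0.3539]
```

```bash
cat >> plan.py <<'E'
T=np.array([.583,-.048,0]);RT=Ro.from_euler("z",-.10).as_matrix()
D=np.array([.5435,.321,0]);RD=Ro.from_euler("z",.155).as_matrix()
def tcp(o,a,b=0): return np.array(o)+Ro.from_euler("z",a).as_matrix()@Ro.from_euler("y",b).as_matrix()@np.array([.04,0,.1085])
def tr(x,y,z): return T+RT@[x,y,z]
def W(o,a,b,n): return (tcp(o,a,b),TR(a,b),n)
def sc(o=None):
    s=bot.read_state();R=np.array(s["tcp_rot"]);Rs=R@np.array([[0,1,0],[1,0,0],[0,0,-1.]]).T
    o=np.array(s["position"])-Rs@[.04,0,.1085];print("t",s["time_s"],"scoop world",np.round(o,4),"tray",np.round(RT.T@(o-T),4),"dish",np.round(RD.T@(o-D),4),"eul zyx",np.round(Ro.from_matrix(Rs).as_euler("ZYX"),3),"F",np.round(s["force"],1),"op",round(s["opening"],3))
E
python3 -c "
from plan import *
sc();o=tr(.07,-.002,.08);print(o)
plan([W(o,-.1,0,8),W(tr(.07,-.002,.03),-.1,0,2)])"
```

```text
t 6.6 scoop world [ 0.536  -0.2992  0.0741] tray [-0.0217 -0.2547  0.0741] dish [-0.1032 -0.6116  0.0741] eul zyx [-0.069  0.001  0.001] F [-0.1 -0.  -1.5] op 0.275
[ 0.65245062 -0.05697835  0.08      ]
[[[31, 12, -1, 0, 0, 0], [31, 12, -1, 0, 0, 0], [31, 13, -1, 0, 0, 0.01], [31, 12, -1, 0, 0, 0], [31, 12, 0, 0, 0, 0.01]]]
[[[32, 12, -1, 0, 0, 0], [31, 12, 0, 0, 0, 0.01], [32, 12, -1, 0, 0, 0], [0, 0, 25, 0, 0, 0], [0, 0, 25, 0, 0, 0]]]
end [ 0.6927 -0.0607  0.1387] err [-0.001 -0.001  0.001]
```

Emit:
play_rows:
  moves:
    - [[31,12,-1,0,0,0],[31,12,-1,0,0,0],[31,13,-1,0,0,0.01],[31,12,-1,0,0,0],[31,12,0,0,0,0.01]]

```text
time_s: 7.1
position: [0.649, -0.151, 0.1873]
tcp_rot: [[0.089, 0.996, -0.0], [0.996, -0.089, 0.0], [0.0, -0.0, -1.0]]
force: [-0.2, -1.4, -2.0]
opening: 0.273
grasp_force: 30.0
```

Emit:
play_rows:
  moves:
    - [[32,12,-1,0,0,0],[31,12,0,0,0,0.01],[32,12,-1,0,0,0],[0,0,24,0,0,0],[0,0,0,0,0,0]]

```text
time_s: 7.6
position: [0.6908, -0.059, 0.162]
tcp_rot: [[0.097, 0.995, -0.007], [0.995, -0.097, 0.001], [0.001, -0.008, -1.0]]
force: [-1.7, -0.5, -2.5]
opening: 0.273
grasp_force: 30.0
```

```bash
python3 -c "
from plan import *
sc()
for n in('top','scene'):
    p=bot.capture(n);cv2.imwrite('pics/t%s.png'%n,p['image'])
    for k,z in(('scoop_grip',.168),('scoop_mouth',.056),('scoop',.056)):
        for r in bot.pinpoint(p,k)[:2]: print(n,k,round(r['confidence'],2),np.round(RT.T@(ray(p,r['centre'],z)-T),4))
a=cv2.resize(cv2.imread('pics/ttop.png')[120:240,290:410],(480,480),interpolation=cv2.INTER_CUBIC)
b=cv2.resize(cv2.imread('pics/tscene.png')[160:310,240:400],(320,300),interpolation=cv2.INTER_CUBIC)
o=np.zeros((480,800,3),np.uint8);o[:,:480]=a;o[:300,480:]=b;cv2.imwrite('pics/t.png',o)
"
```

```text
t 7.6 scoop world [ 0.6502 -0.055   0.0538] tray [ 0.0676 -0.0003  0.0538] dish [ 0.0474 -0.388   0.0538] eul zyx [-0.097  0.008  0.001] F [-1.7 -0.5 -2.5] op 0.273
top scoop_grip 0.77 [-0.2801 -0.1194  0.168 ]
top scoop_grip 0.59 [ 0.1081 -0.0055  0.168 ]
top scoop_mouth 0.74 [-0.1699 -0.3121  0.056 ]
top scoop_mouth 0.67 [-0.2086 -0.1183  0.056 ]
top scoop 0.69 [-0.2548 -0.1326  0.056 ]
top scoop 0.52 [-0.2007 -0.2922  0.056 ]
scene scoop_grip 0.86 [-0.2243 -0.1768  0.168 ]
scene scoop_grip 0.74 [-0.1518 -0.3187  0.168 ]
scene scoop_mouth 0.96 [-0.172  -0.1531  0.056 ]
scene scoop_mouth 0.85 [-0.0047  0.0117  0.056 ]
scene scoop 0.92 [-0.22   -0.1559  0.056 ]
scene scoop 0.75 [-0.1587 -0.3183  0.056 ]
```

View pics/t.png

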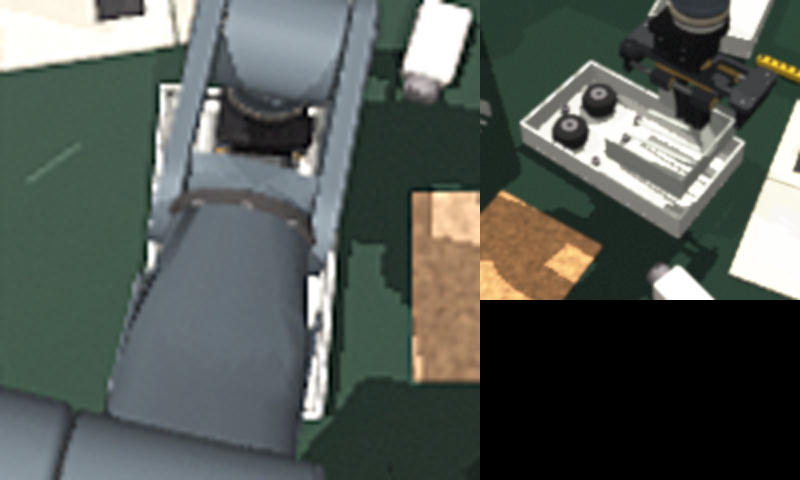

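Emit:
play_rows:
  moves:
    - [[0,0,16,0,0,0],[0,0,16,0,0,0],[0,0,12,0,0,0],[0,0,5,0,0,0],[0,0,0,0,0,0]]

```text
time_s: 8.5
position: [0.6921, -0.0607, 0.1145]
tcp_rot: [[0.099, 0.995, -0.003], [0.995, -0.099, 0.001], [0.001, -0.003, -1.0]]
force: [-0.0, 0.8, -1.7]
opening: 0.273
grasp_force: 30.0
```

Emit:
play_rows:
  moves:
    - [[0,0,0,0,0,0],[0,0,2,0,0,0],[0,0,2,0,0,0],[0,0,0,0,0,0]]

```text
time_s: 8.9
position: [0.6931, -0.0609, 0.1127]
tcp_rot: [[0.099, 0.995, 0.0], [0.995, -0.099, -0.0], [-0.0, 0.0, -1.0]]
force: [0.5, 0.1, -2.8]
opening: 0.277
grasp_force: 30.0
```

```bash
python3 -c "
from plan import *
sc()"
```

```text
t 8.9 scoop world [ 0.6533 -0.057   0.0042] tray [ 0.0709 -0.0019  0.0042] dish [ 0.0501 -0.3904  0.0042] eul zyx [-0.099 -0.    -0.   ] F [ 0.5  0.1 -2.8] op 0.277
```

Emit:
play_rows:
  moves:
    - [[0,-5,1,0,0,0],[0,-7,0,0,0,0],[0,-7,0,0,0,0],[0,-7,0,0,0,0],[0,-4,0,0,0,0]]

```text
time_s: 9.4
position: [0.6628, -0.0579, 0.1122]
tcp_rot: [[0.099, 0.995, 0.001], [0.995, -0.099, -0.0], [-0.0, 0.001, -1.0]]
force: [2.0, -0.0, 1.7]
opening: 0.277
grasp_force: 30.0
```

Emit:
play_rows:
  moves:
    - [[0,-6,0,0,0,0],[0,-6,0,0,0,0],[0,-6,0,0,0,0],[0,-4,0,0,0,0],[0,0,0,0,0,0]]

```text
time_s: 9.9
position: [0.6408, -0.0558, 0.1122]
tcp_rot: [[0.099, 0.995, -0.0], [0.995, -0.099, -0.0], [-0.0, 0.0, -1.0]]
force: [0.1, -0.4, 6.1]
opening: 0.273
grasp_force: 30.0
```

```bash
cat > look.py <<'E'
from plan import *
import sys
sc();p=bot.capture('scene');u=proj(p,T)
x0,x1,y0,y1=[int(v) for v in sys.argv[2:6]]
c=p['image'][y0:y1,x0:x1];f=min(800/c.shape[1],600/c.shape[0])
cv2.imwrite('pics/%s.png'%sys.argv[1],cv2.resize(c,None,fx=f,fy=f,interpolation=cv2.INTER_CUBIC)[:600,:800])
E
python3 look.py s1 250 390 180 285
```

```text
t 9.9 scoop world [ 0.601  -0.0518  0.0037] tray [ 0.0183 -0.002   0.0037] dish [-0.0007 -0.3773  0.0037] eul zyx [-0.099 -0.    -0.   ] F [ 0.1 -0.4  6.1] op 0.273
```

View pics/s1.png

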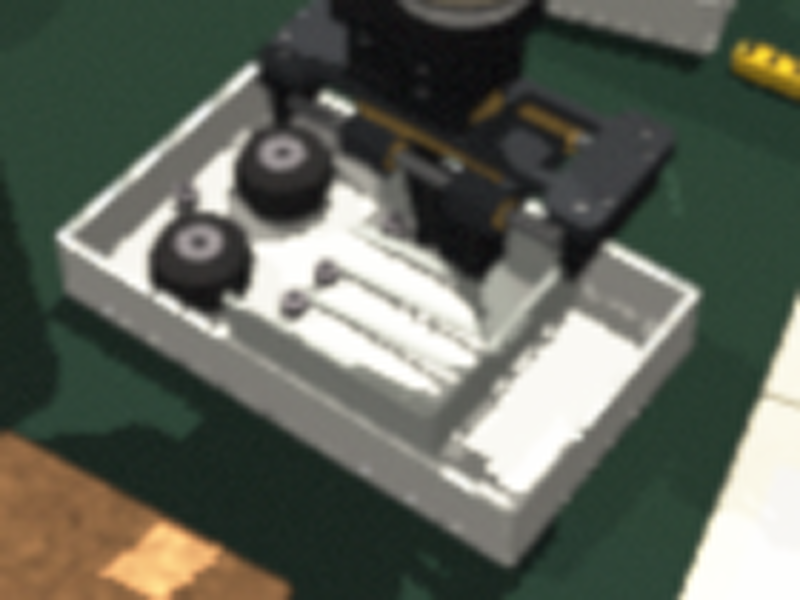

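The view shows the bushes passing between the slats, at about (295,303) and (327,270), and the mouth just reaching the wheels. I'll keep pushing slowly.

Emit:
play_rows:
  moves:
    - [[0,-5,0,0,0,0],[0,-5,0,0,0,0],[0,-5,0,0,0,0],[0,-5,0,0,0,0],[0,-5,0,0,0,0]]

```text
time_s: 10.45
position: [0.617, -0.0535, 0.1122]
tcp_rot: [[0.099, 0.995, 0.002], [0.995, -0.099, -0.0], [-0.0, 0.002, -1.0]]
force: [2.0, -1.0, 5.6]
opening: 0.274
grasp_force: 30.0
```

Emit:
play_rows:
  moves:
    - [[0,-5,0,0,0,0],[0,-5,0,0,0,0],[0,-5,0,0,0,0],[0,-5,0,0,0,0],[0,0,0,0,0,0]]

```text
time_s: 10.95
position: [0.5962, -0.0514, 0.1122]
tcp_rot: [[0.099, 0.995, 0.0], [0.995, -0.099, -0.0], [-0.0, 0.0, -1.0]]
force: [-0.4, -0.6, 6.7]
opening: 0.271
grasp_force: 30.0
```

```bash
python3 look.py s2 250 390 180 285
```

```text
t 10.95 scoop world [ 0.5564 -0.0475  0.0036] tray [-0.0265 -0.0021  0.0036] dish [-0.0441 -0.366   0.0036] eul zyx [-0.099 -0.    -0.   ] F [-0.4 -0.6  6.7] op 0.271
```

View pics/s2.png

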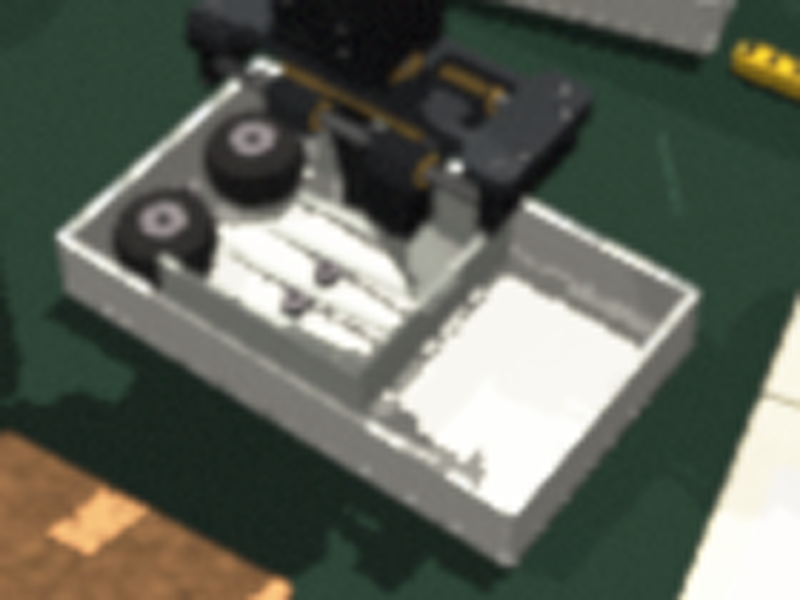

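The wheels have been pushed to the end wall, at about (165,225) and (250,140), and the bushes sit in the slots. Next I drive the slats under the wheels.

Emit:
play_rows:
  moves:
    - [[0,-5,0,0,0,0],[0,-5,0,0,0,0],[0,-5,0,0,0,0],[0,-4,0,0,0,0],[0,-4,0,0,0,0]]

```text
time_s: 11.5
position: [0.5746, -0.0494, 0.1123]
tcp_rot: [[0.099, 0.995, 0.003], [0.995, -0.099, -0.001], [-0.0, 0.003, -1.0]]
force: [2.6, -0.1, 5.9]
opening: 0.276
grasp_force: 30.0
```

Emit:
play_rows:
  moves:
    - [[0,-4,0,0,0,0],[0,-4,0,0,0,0],[0,-4,0,0,0,0],[0,-4,0,0,0,0],[0,0,0,0,0,0]]

```text
time_s: 12.0
position: [0.5578, -0.0476, 0.1122]
tcp_rot: [[0.099, 0.995, 0.001], [0.995, -0.099, -0.0], [-0.0, 0.001, -1.0]]
force: [1.5, 0.4, 6.7]
opening: 0.273
grasp_force: 30.0
```

```bash
python3 look.py s3 230 370 180 285
```

```text
t 12.0 scoop world [ 0.5181 -0.0437  0.0036] tray [-0.065  -0.0022  0.0036] dish [-0.0814 -0.3564  0.0036] eul zyx [-0.099 -0.001 -0.   ] F [1.5 0.4 6.7] op 0.273
```

View pics/s3.png

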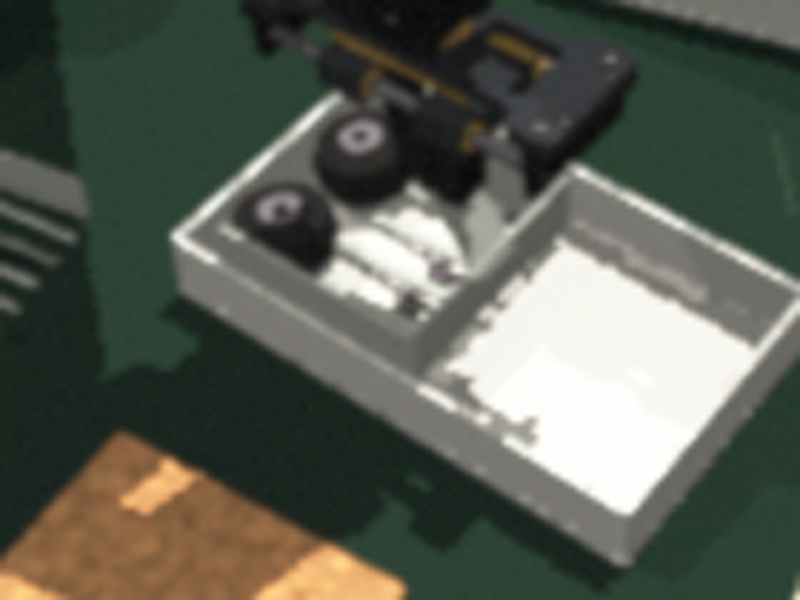

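Emit:
play_rows:
  moves:
    - [[0,-4,0,0,0,0],[0,-3,0,0,0,0],[0,-2,0,0,0,0],[0,0,0,0,0,0],[0,0,0,0,0,0]]

```text
time_s: 12.55
position: [0.5493, -0.0468, 0.1122]
tcp_rot: [[0.099, 0.995, 0.002], [0.995, -0.099, -0.0], [-0.0, 0.002, -1.0]]
force: [1.6, 0.0, 6.5]
opening: 0.273
grasp_force: 30.0
```

```bash
python3 -c "
from plan import *
sc()
# pivot about rear bottom edge (x=.069,z=0): rear edge kept at tray x0+.069
s=bot.read_state()
x0=(RT.T@(tr(0,0,0)*0+np.array(s['position'])-RT@[.04,0,0]-T))[0]
print(x0)
w=[]
import math
rx,rz=x0+.069,.005
for b in (.07,.14,.21,.28,.35,.42,.49,.55):
    o=(rx-.069*math.cos(b)+.02*b, -.002, rz+.069*math.sin(b)); w.append(W(tr(*o),-.1,b,2))
plan(w)
"
```

```text
t 12.55 scoop world [ 0.5096 -0.0429  0.0036] tray [-0.0735 -0.0022  0.0036] dish [-0.0896 -0.3543  0.0036] eul zyx [-0.099 -0.002 -0.   ] F [1.6 0.  6.5] op 0.273
-0.07368460958885352
[[[0, 5, -2, 0.04, 0, 0], [0, 4, -1, 0.03, 0, 0], [0, 5, -1, 0.04, 0, 0], [0, 4, -1, 0.03, 0, 0], [0, 5, -1, 0.04, 0, 0]]]
[[[0, 4, -1, 0.03, 0, 0], [0, 5, -1, 0.04, 0, 0], [0, 4, -2, 0.03, 0, 0], [0, 4, -1, 0.04, 0, 0], [0, 5, -1, 0.03, 0, 0]]]
[[[0, 4, -1, 0.04, 0, 0], [0, 5, -1, 0.03, 0, 0], [0, 4, -1, 0.04, 0, 0], [0, 5, -2, 0.03, 0, 0], [0, 4, -1, 0.03, 0, 0]]]
[[[0, 3, -1, 0.03, 0, 0]]]
end [ 0.6206 -0.0539  0.1128] err [0.002 0.001 0.001]
```

Emit:
play_rows:
  moves:
    - [[0,5,-2,0.04,0,0],[0,4,-1,0.03,0,0],[0,5,-1,0.04,0,0],[0,4,-1,0.03,0,0],[0,5,-1,0.04,0,0]]

```text
time_s: 13.05
position: [0.5701, -0.0485, 0.1149]
tcp_rot: [[0.099, 0.978, -0.184], [0.995, -0.097, 0.019], [0.0, -0.184, -0.983]]
force: [-0.7, -0.3, -1.7]
opening: 0.273
grasp_force: 30.0
```

Emit:
play_rows:
  moves:
    - [[0,4,-1,0.03,0,0],[0,5,-1,0.04,0,0],[0,4,-2,0.03,0,0],[0,4,-1,0.04,0,0],[0,5,-1,0.03,0,0]]

```text
time_s: 13.55
position: [0.5935, -0.0508, 0.1146]
tcp_rot: [[0.099, 0.933, -0.345], [0.995, -0.092, 0.035], [0.0, -0.347, -0.938]]
force: [0.2, 0.2, -3.0]
opening: 0.277
grasp_force: 30.0
```

```bash
python3 look.py s4 230 370 180 285
```

```text
t 13.55 scoop world [ 0.5187 -0.0434  0.0267] tray [-0.0645 -0.0018  0.0267] dish [-0.0808 -0.3562  0.0267] eul zyx [-0.099  0.354  0.   ] F [ 0.2  0.2 -3. ] op 0.277
```

View pics/s4.png

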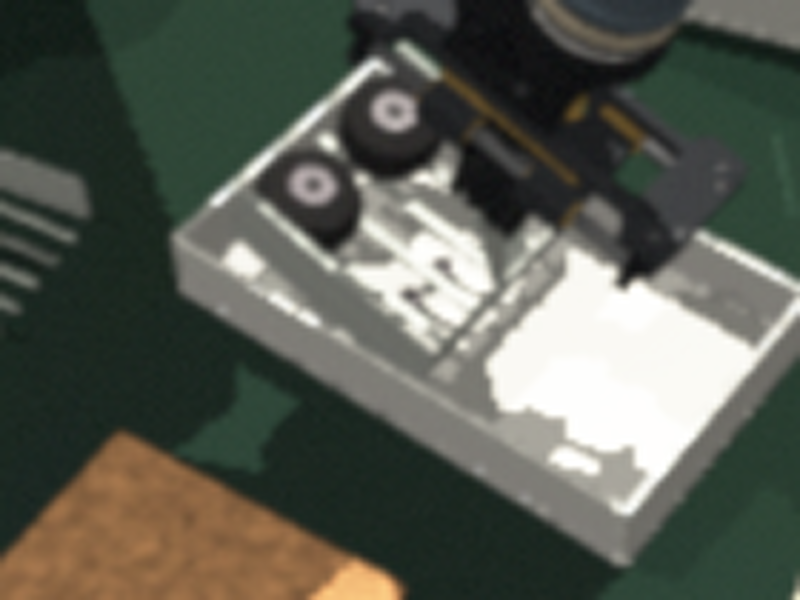

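Both wheels ride in the tilting scoop, at about (315,190) and (390,110), and the bushes stay on the floor. I'll tilt further so the wheels slide to the back.

Emit:
play_rows:
  moves:
    - [[0,4,-1,0.04,0,0],[0,5,-1,0.03,0,0],[0,4,-1,0.04,0,0],[0,5,-2,0.03,0,0],[0,4,-1,0.03,0,0]]

```text
time_s: 14.1
position: [0.6162, -0.0532, 0.1112]
tcp_rot: [[0.099, 0.862, -0.497], [0.995, -0.085, 0.05], [0.0, -0.499, -0.866]]
force: [0.8, -0.1, -3.7]
opening: 0.275
grasp_force: 30.0
```

Emit:
play_rows:
  moves:
    - [[0,3,-2,0.04,0,0],[0,3,-2,0.04,0,0],[0,0,0,0,0,0],[0,0,0,0,0,0],[0,0,0,0,0,0]]

```text
time_s: 14.6
position: [0.6234, -0.0539, 0.1127]
tcp_rot: [[0.099, 0.821, -0.562], [0.995, -0.081, 0.056], [0.0, -0.565, -0.825]]
force: [-0.4, -0.3, -3.0]
opening: 0.276
grasp_force: 30.0
```

```bash
python3 look.py s5 230 370 180 285
python3 -c "
from plan import *
p=bot.capture('scene')
s=bot.read_state();R=np.array(s['tcp_rot']);Rs=R@np.array([[0,1,0],[1,0,0],[0,0,-1.]]).T;o=np.array(s['position'])-Rs@[.04,0,.1085]
for r in bot.pinpoint(p,'wheel_a_center'): print(r['confidence'],r['centre'])
for x in(-.035,0,.034):
  for y in (-.034,.034): print(x,y,proj(p,o+Rs@[x,y,.018+(x+.069)*.116]).round(1))
"
```

```text
t 14.6 scoop world [ 0.5296 -0.0446  0.0458] tray [-0.0535 -0.0019  0.0458] dish [-0.0702 -0.3591  0.0458] eul zyx [-0.099  0.601  0.   ] F [-0.4 -0.3 -3. ] op 0.276
0.65 [321.8, 216.8]
0.38 [357.1, 165.6]
-0.035 -0.034 [288.7 214.4]
-0.035 0.034 [302.8 201.1]
0 -0.034 [297.1 222.6]
0 0.034 [311.  209.1]
0.034 -0.034 [305.3 230.7]
0.034 0.034 [319.  216.9]
```

View pics/s5.png

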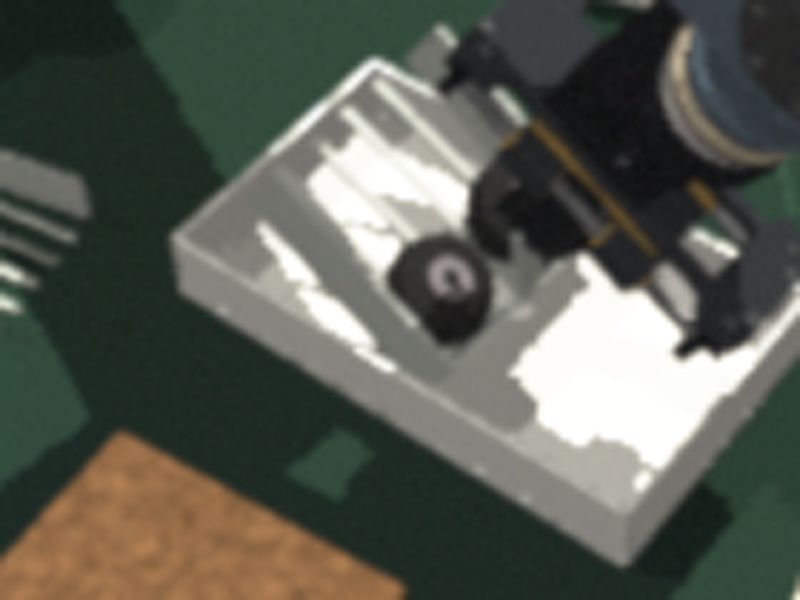

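Both wheels have slid to the back wall, and the one that shows is at (445,280). I'll lift straight up and count the bushes.

```bash
python3 -c "
from plan import *
s=bot.read_state()
plan([W(tr(-.05,-.002,.17),-.1,.55,6)])"
```

```text
[[[0, -12, -18, -0.01, 0, 0], [0, -12, -18, -0.01, 0, 0], [0, -12, -18, -0.01, 0, 0], [0, -12, -18, -0.01, 0, 0], [0, -11, -18, 0, 0, 0]]]
[[[0, -11, -17, -0.01, 0, 0]]]
end [ 0.6235 -0.054   0.2412] err [0.    0.001 0.001]
```

Emit:
play_rows:
  moves:
    - [[0,-12,-18,0,0,0],[0,-12,-18,0,0,0],[0,-12,-18,0,0,0],[0,-12,-18,0,0,0],[0,-11,-18,0,0,0]]

```text
time_s: 15.25
position: [0.626, -0.0542, 0.222]
tcp_rot: [[0.099, 0.822, -0.561], [0.995, -0.082, 0.056], [-0.0, -0.564, -0.826]]
force: [-0.9, 0.2, -3.5]
opening: 0.27
grasp_force: 30.0
```

Emit:
play_rows:
  moves:
    - [[0,-11,-17,0,0,0],[0,0,0,0,0,0],[0,0,0,0,0,0],[0,0,0,0,0,0]]

```text
time_s: 15.65
position: [0.6261, -0.0542, 0.2396]
tcp_rot: [[0.099, 0.82, -0.564], [0.995, -0.081, 0.056], [0.0, -0.566, -0.824]]
force: [-0.3, 0.6, -3.1]
opening: 0.273
grasp_force: 30.0
```

```bash
cat > cnt.py <<'E'
from plan import *
sc();p=bot.capture('scene');cv2.imwrite('pics/cnt.png',p['image'])
for k in ('bush','wheel_a_center'):
    for r in bot.silhouettes(p,k)[:8]: print(k,round(r['confidence'],2),np.round(r['centre'],1),r['pixels'].sum(),np.round(RT.T@(ray(p,r['centre'],.0095)-T),3)[:2])
g=cv2.cvtColor(p['image'],cv2.COLOR_BGR2GRAY)
q=np.array([proj(p,T+RT@[x,y,.004]) for x,y in((-.142,-.08),(-.142,.08),(.142,.08),(.142,-.08))])
m=np.zeros((400,640),np.uint8);cv2.fillConvexPoly(m,np.int32(q),1)
for th in(90,110):
    _,_,s,ce=cv2.connectedComponentsWithStats(((g<th)&(m>0)).astype(np.uint8))
    for b,c in list(zip(s,ce))[1:]:
        if b[4]>2: print(th,"blob",b[4],np.round(c,1),np.round((RT.T@(ray(p,c,.0095)-T))[:2],3))
E
python3 cnt.py
```

```text
t 15.65 scoop world [ 0.5321 -0.0448  0.1728] tray [-0.0509 -0.0019  0.1728] dish [-0.0677 -0.3597  0.1728] eul zyx [-0.099  0.602  0.   ] F [-0.3  0.6 -3.1] op 0.273
bush 0.28 [371.8 171.7] 315 [-0.007  0.353]
wheel_a_center 0.63 [317.3 187.6] 159 [-0.118  0.169]
90 blob 52 [305.8 207.5] [-0.092  0.07 ]
90 blob 6 [306.5 228. ] [-0.035  0.002]
90 blob 14 [301.3 232.6] [-0.037 -0.023]
90 blob 6 [298.2 240.2] [-0.026 -0.051]
110 blob 169 [300.6 209. ] [-0.101  0.055]
110 blob 5 [282.2 215.4] [-0.132 -0.003]
110 blob 4 [318.5 220.5] [-0.023  0.049]
110 blob 9 [306.6 227.8] [-0.036  0.002]
110 blob 19 [301.5 232.8] [-0.036 -0.023]
110 blob 11 [298.4 240.5] [-0.024 -0.052]
110 blob 3 [364. 243.] [0.142 0.057]
110 blob 3 [360. 248.] [0.142 0.034]
110 blob 7 [354.3 255. ] [0.142 0.002]
110 blob 20 [344.4 266.5] [ 0.141 -0.048]
```

All five bushes are in the tray, near tray x/y of (-132,-3), (-23,49), (-36,2), (-36,-23) and (-24,-52) mm. Next is the dish.

```bash
cat >> plan.py <<'E'
def dm(x,y,z,b,a=.155): # scoop origin for mouth at dish point
    return D+RD@[x,y,z]+Ro.from_euler("z",a).as_matrix()@Ro.from_euler("y",b).as_matrix()@np.array([.069,0,0])
E
python3 -c "
from plan import *
a=.155
plan([W(dm(0,0,.17,.45),a,.45,15)])"
```

```text
[[[27, 2, 0, -0.01, -0.01, -0.01], [27, 2, 0, -0.01, -0.01, -0.01], [27, 2, 0, -0.01, -0.01, -0.02], [27, 3, 0, -0.01, -0.01, -0.01], [27, 3, -1, -0.01, -0.01, -0.02]]]
[[[26, 4, -1, -0.01, -0.01, -0.01], [26, 4, -1, -0.01, -0.01, -0.02], [26, 5, -1, -0.01, -0.01, -0.01], [26, 5, -2, -0.01, -0.01, -0.02], [26, 5, -2, -0.01, -0.01, -0.01]]]
[[[26, 6, -2, -0.01, -0.01, -0.02], [26, 6, -2, -0.01, 0, -0.01], [26, 7, -2, -0.01, -0.01, -0.02], [26, 7, -3, -0.01, 0, -0.01], [26, 7, -2, -0.01, -0.01, -0.02]]]
end [0.6868 0.3431 0.2205] err [-0.004  0.002  0.002]
```

Emit:
play_rows:
  moves:
    - [[15,2,0,-0.01,-0.01,-0.01],[27,2,0,-0.01,-0.01,-0.01],[27,2,0,-0.01,-0.01,-0.02],[27,3,0,-0.01,-0.01,-0.01],[27,3,-1,-0.01,-0.01,-0.02]]

```text
time_s: 16.3
position: [0.6452, 0.0701, 0.2342]
tcp_rot: [[0.011, 0.852, -0.523], [1.0, -0.011, 0.003], [-0.003, -0.523, -0.852]]
force: [0.5, -0.1, -4.4]
opening: 0.273
grasp_force: 30.0
```

Emit:
play_rows:
  moves:
    - [[26,4,-1,-0.01,-0.01,-0.01],[26,4,-1,-0.01,-0.01,-0.02],[26,5,-1,-0.01,-0.01,-0.01],[26,5,-2,-0.01,-0.01,-0.02],[26,5,-2,-0.01,-0.01,-0.01]]

```text
time_s: 16.8
position: [0.6654, 0.2006, 0.2276]
tcp_rot: [[-0.075, 0.875, -0.479], [0.997, 0.06, -0.046], [-0.012, -0.481, -0.877]]
force: [-0.8, -0.3, -3.6]
opening: 0.276
grasp_force: 30.0
```

Emit:
play_rows:
  moves:
    - [[26,6,-2,-0.01,-0.01,-0.02],[26,6,-2,-0.01,0,-0.01],[26,7,-2,-0.01,-0.01,-0.02],[26,7,-3,-0.01,0,-0.01],[24,7,-2,-0.01,-0.01,-0.02]]

```text
time_s: 17.3
position: [0.6857, 0.3315, 0.2211]
tcp_rot: [[-0.159, 0.888, -0.431], [0.987, 0.142, -0.071], [-0.002, -0.437, -0.899]]
force: [0.7, -0.1, -3.1]
opening: 0.277
grasp_force: 30.0
```

Emit:
play_rows:
  moves:
    - [[14,0,0,0,0,0],[0,0,0,0,0,0],[0,0,0,0,0,0]]

```text
time_s: 17.6
position: [0.6838, 0.3426, 0.2213]
tcp_rot: [[-0.157, 0.888, -0.432], [0.988, 0.14, -0.072], [-0.004, -0.438, -0.899]]
force: [0.5, 0.0, -2.5]
opening: 0.269
grasp_force: 30.0
```

```bash
python3 -c "
from plan import *
sc();a=.155
plan([W(dm(0,0,.07,0),a,0,8),W(dm(0,0,.04,-.17),a,-.17,4),W(dm(0,0,.025,-.32),a,-.32,8)])"
```

```text
t 17.6 scoop world [0.6014 0.3292 0.1413] tray [-0.0194  0.3772  0.1413] dish [ 0.0585 -0.0008  0.1413] eul zyx [ 0.156  0.453 -0.004] F [ 0.5  0.  -2.5] op 0.269
[[[0, -1, 7, -0.06, 0, 0], [0, -2, 6, -0.06, 0, 0], [0, -2, 6, -0.06, 0, 0], [0, -3, 6, -0.05, 0, 0], [0, -3, 6, -0.06, 0, 0]]]
[[[0, -3, 6, -0.05, 0, 0], [0, -3, 6, -0.06, 0, 0], [1, -4, 6, -0.05, 0, 0], [0, -5, 3, -0.04, 0, 0], [0, -5, 3, -0.04, 0, 0]]]
[[[0, -5, 3, -0.05, 0, 0], [0, -6, 3, -0.04, 0, 0], [0, -2, 0, -0.02, 0, 0], [0, -3, 0, -0.02, 0, 0], [0, -2, 0, -0.02, 0, 0]]]
[[[0, -3, 0, -0.02, 0, 0], [0, -2, 0, -0.02, 0, 0], [0, -3, 0, -0.02, 0, 0], [0, -2, -1, -0.02, 0, 0], [0, -3, -1, -0.01, 0, 0]]]
end [0.6117 0.332  0.1626] err [-0.003  0.002  0.004]
```

Emit:
play_rows:
  moves:
    - [[0,-1,7,-0.06,0,0],[0,-2,6,-0.06,0,0],[0,-2,6,-0.06,0,0],[0,-3,6,-0.05,0,0],[0,-3,6,-0.06,0,0]]

```text
time_s: 18.1
position: [0.664, 0.3371, 0.1963]
tcp_rot: [[-0.154, 0.975, -0.157], [0.988, 0.152, -0.028], [-0.003, -0.16, -0.987]]
force: [0.3, -0.6, -2.7]
opening: 0.273
grasp_force: 30.0
```

Emit:
play_rows:
  moves:
    - [[0,-3,6,-0.05,0,0],[0,-3,6,-0.06,0,0],[0,-4,6,-0.05,0,0],[0,-5,3,-0.04,0,0],[0,-5,3,-0.04,0,0]]

```text
time_s: 18.6
position: [0.6416, 0.3336, 0.1731]
tcp_rot: [[-0.154, 0.985, 0.077], [0.988, 0.154, 0.009], [-0.003, 0.077, -0.997]]
force: [0.7, 0.4, -2.8]
opening: 0.275
grasp_force: 30.0
```

Emit:
play_rows:
  moves:
    - [[0,-5,3,-0.05,0,0],[0,-6,3,-0.04,0,0],[0,-2,0,-0.02,0,0],[0,-3,0,-0.02,0,0],[0,-2,0,-0.02,0,0]]

```text
time_s: 19.1
position: [0.6246, 0.3309, 0.1646]
tcp_rot: [[-0.154, 0.963, 0.222], [0.988, 0.151, 0.031], [-0.003, 0.224, -0.975]]
force: [-0.5, 1.0, -3.6]
opening: 0.272
grasp_force: 30.0
```

Emit:
play_rows:
  moves:
    - [[0,-3,0,-0.02,0,0],[0,-2,0,-0.02,0,0],[0,-3,0,-0.02,0,0],[0,-2,-1,-0.02,0,0],[0,-3,-1,-0.02,0,0]]

```text
time_s: 19.6
position: [0.6122, 0.3289, 0.1634]
tcp_rot: [[-0.154, 0.936, 0.318], [0.988, 0.147, 0.047], [-0.003, 0.321, -0.947]]
force: [0.0, -0.1, -1.5]
opening: 0.276
grasp_force: 30.0
```

Emit:
play_rows:
  moves:
    - [[0,0,0,0,0,0],[0,0,0,0,0,0],[0,0,0,0,0,0]]

```text
time_s: 19.9
position: [0.6131, 0.3306, 0.1634]
tcp_rot: [[-0.156, 0.935, 0.319], [0.988, 0.148, 0.048], [-0.002, 0.323, -0.947]]
force: [-0.1, -1.4, -1.9]
opening: 0.272
grasp_force: 30.0
```

```bash
cat > wl.py <<'E'
from plan import *
sc()
for n in('scene','top'):
    p=bot.capture(n);cv2.imwrite('pics/w%s.png'%n,p['image'])
    for r in bot.silhouettes(p,'wheel_a_center')[:5]: print(n,round(r['confidence'],2),np.round(r['centre'],1),r['pixels'].sum(),"dish",np.round(RD.T@(ray(p,r['centre'],.024)-D),3)[:2])
    g=cv2.cvtColor(p['image'],cv2.COLOR_BGR2GRAY)
    q=np.array([proj(p,D+RD@[x,y,.004]) for x,y in((-.09,-.1),(-.09,.1),(.09,.1),(.09,-.1))])
    m=np.zeros((400,640),np.uint8);cv2.fillConvexPoly(m,np.int32(q),1)
    _,_,s,ce=cv2.connectedComponentsWithStats(((g<60)&(m>0)).astype(np.uint8))
    for b,c in list(zip(s,ce))[1:]:
        if b[4]>20: print(n,"dark",b[4],np.round((RD.T@(ray(p,c,.024)-D))[:2],3))
E
python3 wl.py
```

```text
t 19.9 scoop world [0.6103 0.3299 0.0478] tray [-0.0106  0.3787  0.0478] dish [ 0.0674 -0.0016  0.0478] eul zyx [ 0.157 -0.329 -0.002] F [-0.1 -1.4 -1.9] op 0.272
scene 0.63 [352.  154.4] 154 dish [-0.03   0.026]
scene dark 231 [-0.04  -0.011]
top dark 630 [0.002 0.036]
top dark 121 [-0.046 -0.043]
```

```bash
python3 -c "
from plan import *
a=.155
plan([W(dm(.03,0,.04,-.5),a,-.5,6),W(dm(.05,0,.13,-.5),a,-.5,4)])"
```

```text
[[[0, 2, -4, -0.03, 0, 0], [0, 2, -4, -0.03, 0, 0], [0, 2, -3, -0.03, 0, 0], [0, 2, -3, -0.03, 0, 0], [0, 2, -4, -0.03, 0, 0]]]
[[[1, 3, -3, -0.02, 0, 0], [0, 15, -17, 0, 0, 0], [0, 15, -18, 0, 0, 0], [0, 15, -17, 0, 0, 0], [-1, 16, -18, 0, 0, 0]]]
end [0.6363 0.3352 0.2781] err [-0.002  0.001  0.003]
```

Emit:
play_rows:
  moves:
    - [[0,2,-4,-0.03,0,0],[0,2,-4,-0.03,0,0],[0,2,-3,-0.03,0,0],[0,2,-3,-0.03,0,0],[0,2,-4,-0.03,0,0]]

```text
time_s: 20.6
position: [0.6148, 0.3318, 0.1832]
tcp_rot: [[-0.157, 0.876, 0.455], [0.988, 0.14, 0.07], [-0.002, 0.461, -0.888]]
force: [0.7, -0.4, -2.7]
opening: 0.272
grasp_force: 30.0
```

Emit:
play_rows:
  moves:
    - [[0,3,-3,-0.02,0,0],[0,0,0,0,0,0],[0,15,-17,0,0,0],[0,15,-18,0,0,0],[0,15,-17,0,0,0]]

```text
time_s: 21.1
position: [0.6309, 0.3345, 0.2551]
tcp_rot: [[-0.157, 0.868, 0.472], [0.988, 0.139, 0.073], [-0.002, 0.477, -0.879]]
force: [0.3, 0.6, -1.6]
opening: 0.276
grasp_force: 30.0
```

Emit:
play_rows:
  moves:
    - [[0,16,-18,0,0,0],[0,0,0,0,0,0],[0,0,0,0,0,0]]

```text
time_s: 21.4
position: [0.6357, 0.3351, 0.2777]
tcp_rot: [[-0.157, 0.868, 0.472], [0.988, 0.139, 0.073], [-0.002, 0.477, -0.879]]
force: [-0.6, 0.1, -1.6]
opening: 0.276
grasp_force: 30.0
```

```bash
python3 wl.py; python3 look.py fin 200 420 120 285
```

```text
t 21.4 scoop world [0.6522 0.3375 0.1633] tray [0.0304 0.3905 0.1633] dish [ 0.11   -0.0005  0.1633] eul zyx [ 0.158 -0.498 -0.002] F [-0.6  0.1 -1.6] op 0.276
scene 0.67 [351.  153.2] 179 dish [-0.036  0.031]
scene dark 221 [-0.04  -0.009]
top 0.56 [247.7 209.3] 125 dish [-0.049  0.029]
top dark 748 [-0.003  0.062]
top dark 114 [-0.046 -0.042]
t 21.6 scoop world [0.6508 0.3371 0.1611] tray [0.029  0.3899 0.1611] dish [ 0.1085 -0.0007  0.1611] eul zyx [ 0.159 -0.494 -0.003] F [ 0.   0.2 -2.5] op 0.27
```

View pics/fin.png

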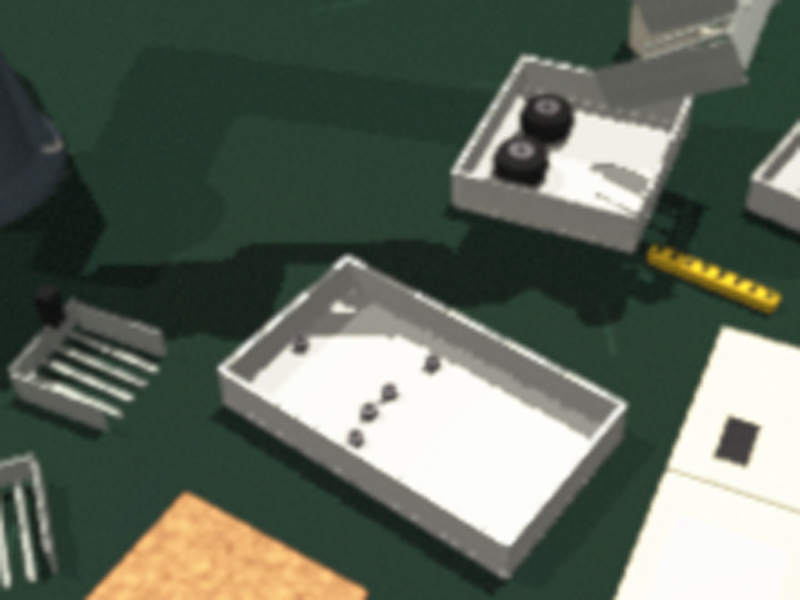

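Both wheels lie flat in the dish, at (545,118) and (520,160), and all five bushes are in the tray. Next I return the scoop to the mat.

```bash
python3 -c "
from plan import *
plan([W([.62,.25,.15],.1,-.2,6),W([.56,-.25,.12],-.015,0,13),W([.546,-.3025,.09],-.015,0,3),W([.546,-.3025,.03],-.015,0,3)])"
```

```text
[[[-14, -2, 1, 0.05, 0, 0.01], [-14, -2, 1, 0.05, 0, 0.01], [-14, -2, 1, 0.05, 0, 0.01], [-14, -2, 1, 0.05, -0.01, 0.01], [-13, -2, 2, 0.05, 0, 0.01]]]
[[[-14, -2, 1, 0.04, -0.01, 0.01], [-38, -7, 1, 0.02, 0, 0.01], [-38, -7, 2, 0.02, 0, 0.01], [-38, -6, 2, 0.01, 0, 0.01], [-38, -6, 2, 0.02, 0, 0.01]]]
[[[-39, -5, 2, 0.01, 0, 0.01], [-39, -5, 2, 0.02, 0, 0.01], [-39, -5, 2, 0.01, 0, 0.01], [-38, -4, 2, 0.02, 0, 0.01], [-39, -4, 2, 0.01, 0, 0.01]]]
[[[-39, -3, 2, 0.02, 0, 0.01], [-38, -3, 2, 0.01, 0, 0], [-39, -3, 2, 0.02, -0.01, 0.01], [-38, -2, 3, 0.01, 0, 0], [-18, -4, 10, 0, 0, 0]]]
[[[-17, -5, 10, 0, 0, 0], [-18, -4, 10, 0, 0, 0], [0, 0, 20, 0, 0, 0], [0, 0, 20, 0, 0, 0], [0, 0, 20, 0, 0, 0]]]
end [ 0.5863 -0.3031  0.1386] err [ 0.004 -0.001  0.002]
```

Emit:
play_rows:
  moves:
    - [[-14,-2,1,0.05,0,0.01],[-14,-2,1,0.05,0,0.01],[-14,-2,1,0.05,0,0.01],[-14,-2,1,0.05,-0.01,0.01],[-13,-2,2,0.05,0,0.01]]

```text
time_s: 22.15
position: [0.6385, 0.2656, 0.2676]
tcp_rot: [[-0.107, 0.965, 0.241], [0.994, 0.103, 0.032], [0.006, 0.243, -0.97]]
force: [0.3, 0.5, -1.8]
opening: 0.276
grasp_force: 30.0
```

Emit:
play_rows:
  moves:
    - [[-14,-2,1,0.04,-0.01,0.01],[-38,-7,1,0.02,0,0.01],[-38,-7,2,0.02,0,0.01],[-38,-6,2,0.01,0,0.01],[-38,-6,2,0.02,0,0.01]]

```text
time_s: 22.65
position: [0.6261, 0.0972, 0.254]
tcp_rot: [[-0.057, 0.989, 0.136], [0.998, 0.055, 0.013], [0.006, 0.136, -0.991]]
force: [-0.1, 0.0, -3.0]
opening: 0.269
grasp_force: 30.0
```

Emit:
play_rows:
  moves:
    - [[-39,-5,2,0.01,0,0.01],[-39,-5,2,0.02,0,0.01],[-39,-5,2,0.01,0,0.01],[-38,-4,2,0.02,0,0.01],[-39,-4,2,0.01,0,0.01]]

```text
time_s: 23.15
position: [0.612, -0.0977, 0.2401]
tcp_rot: [[-0.006, 0.998, 0.067], [1.0, 0.006, 0.011], [0.011, 0.067, -0.998]]
force: [1.4, 0.5, -2.1]
opening: 0.276
grasp_force: 30.0
```

Emit:
play_rows:
  moves:
    - [[-39,-3,2,0.02,0,0.01],[-38,-3,2,0.01,0,0],[-39,-3,2,0.02,-0.01,0.01],[-38,-2,3,0.01,0,0],[-18,-4,10,0,0,0]]

```text
time_s: 23.65
position: [0.5978, -0.2723, 0.2199]
tcp_rot: [[0.016, 1.0, 0.011], [1.0, -0.016, -0.002], [-0.002, 0.011, -1.0]]
force: [-0.1, 0.4, -2.8]
opening: 0.271
grasp_force: 30.0
```

Emit:
play_rows:
  moves:
    - [[-17,-5,10,0,0,0],[-18,-4,10,0,0,0],[0,0,10,0,0,0],[0,0,0,0,0,0],[0,0,0,0,0,0]]

```text
time_s: 24.15
position: [0.5874, -0.3012, 0.1892]
tcp_rot: [[0.012, 1.0, 0.007], [1.0, -0.012, 0.003], [0.003, 0.007, -1.0]]
force: [0.3, 1.0, -1.5]
opening: 0.274
grasp_force: 30.0
```

```bash
python3 -c "
from plan import *
sc()
plan([W([.546,-.3025,.012],-.015,0,4),W([.546,-.3025,.0045],-.015,0,4)])
for n in('top','scene'):
    p=bot.capture(n);s=bot.read_state();z=s['position'][2]-.1085
    for k,h in(('scoop_grip',z+.112),('scoop_mouth',z),('scoop',z)):
        for r in bot.pinpoint(p,k)[:4]: print(n,k,round(r['confidence'],2),np.round(ray(p,r['centre'],h)[:2],4))
"
```

```text
t 24.15 scoop world [ 0.5481 -0.3003  0.0804] tray [-0.0095 -0.2546  0.0804] dish [-0.0913 -0.6146  0.0804] eul zyx [-0.012 -0.007  0.003] F [ 0.3  1.  -1.5] op 0.274
[[[-1, 0, 17, 0, 0, 0], [0, -1, 17, 0, 0, 0], [-1, 0, 17, 0, 0, 0], [0, -1, 18, 0.01, 0, 0], [0, 0, 2, 0, 0, 0]]]
[[[0, 0, 2, 0, 0, 0], [0, 0, 2, 0, 0, 0], [0, 0, 1, 0, 0, 0]]]
end [ 0.5858 -0.3029  0.1132] err [-0.003 -0.003  0.003]
top scoop_grip 0.79 [ 0.5811 -0.3059]
top scoop 0.76 [ 0.5538 -0.2947]
scene scoop_grip 0.96 [ 0.5818 -0.2922]
scene scoop_grip 0.74 [ 0.3767 -0.2244]
scene scoop_grip 0.72 [ 0.4256 -0.363 ]
scene scoop_grip 0.35 [ 0.8151 -0.3255]
scene scoop_mouth 0.94 [ 0.4321 -0.3775]
scene scoop_mouth 0.85 [ 0.4804 -0.2959]
scene scoop 0.82 [ 0.3633 -0.1888]
scene scoop 0.63 [ 0.415  -0.3585]
scene scoop 0.6 [ 0.553  -0.3025]
```

Emit:
play_rows:
  moves:
    - [[-1,0,17,0,0,0],[0,-1,17,0,0,0],[-1,0,17,0,0,0],[0,-1,16,0.01,0,0],[0,0,2,0,0,0]]

```text
time_s: 25.05
position: [0.5846, -0.3036, 0.1183]
tcp_rot: [[0.014, 1.0, -0.007], [1.0, -0.013, 0.005], [0.005, -0.007, -1.0]]
force: [-0.8, 1.0, -2.4]
opening: 0.273
grasp_force: 30.0
```

Emit:
play_rows:
  moves:
    - [[0,0,2,0,0,0],[0,0,2,0,0,0],[0,0,1,0,0,0],[0,0,0,0,0,0],[0,0,0,0,0,0]]

```text
time_s: 25.55
position: [0.5861, -0.3046, 0.1162]
tcp_rot: [[0.013, 1.0, -0.002], [1.0, -0.013, 0.001], [0.001, -0.002, -1.0]]
force: [-0.3, -0.5, -3.2]
opening: 0.276
grasp_force: 30.0
```

```bash
python3 -c "
from plan import *
sc()"
```

```text
t 25.55 scoop world [ 0.5459 -0.3039  0.0078] tray [-0.0113 -0.2584  0.0078] dish [-0.0941 -0.6178  0.0078] eul zyx [-0.013  0.002  0.001] F [-0.3 -0.5 -3.2] op 0.276
```

Emit:
play_rows:
  moves:
    - [[0,0,1,0,0,0],[0,0,1,0,0,0],[0,0,1,0,0,0],[0,0,0.5,0,0,0],[0,0,0,0,0,0]]

```text
time_s: 26.05
position: [0.586, -0.3044, 0.1132]
tcp_rot: [[0.013, 1.0, -0.002], [1.0, -0.013, 0.002], [0.002, -0.002, -1.0]]
force: [-1.1, 1.9, 5.7]
opening: 0.275
grasp_force: 30.0
```

Emit:
play_rows:
  moves:
    - [[0,0,0,0,0,0],[0,0,0,0,0,0],[0,0,0,0,0,0],[0,0,0,0,0,0],[0,0,0,0,0,0]]

```text
time_s: 26.55
position: [0.586, -0.3044, 0.1132]
tcp_rot: [[0.013, 1.0, -0.002], [1.0, -0.013, 0.002], [0.002, -0.002, -1.0]]
force: [-1.9, 1.7, 5.5]
opening: 0.269
grasp_force: 30.0
```

Emit:
play_rows:
  moves:
    - [[0,0,0,0,0,0],[0,0,0,0,0,0],[0,0,0,0,0,0],[0,0,0,0,0,0],[0,0,0,0,0,0]]
  fingers: 1

```text
time_s: 27.05
position: [0.5858, -0.3046, 0.1119]
tcp_rot: [[0.014, 1.0, -0.003], [1.0, -0.014, 0.002], [0.002, -0.003, -1.0]]
force: [0.3, 0.4, 0.3]
opening: 0.645
grasp_force: 0.0
```

Emit:
play_rows:
  moves:
    - [[0,0,0,0,0,0],[0,0,0,0,0,0],[0,0,0,0,0,0],[0,0,0,0,0,0],[0,0,0,0,0,0]]

```text
time_s: 27.55
position: [0.5859, -0.3045, 0.1122]
tcp_rot: [[0.013, 1.0, -0.003], [1.0, -0.013, 0.002], [0.002, -0.003, -1.0]]
force: [-0.7, -0.7, -0.6]
opening: 0.987
grasp_force: 0.0
```

Emit:
play_rows:
  moves:
    - [[0,0,-15,0,0,0],[0,0,-30,0,0,0],[0,0,-35,0,0,0],[0,0,-35,0,0,0],[0,0,-35,0,0,0]]

```text
time_s: 28.05
position: [0.5862, -0.3047, 0.2649]
tcp_rot: [[0.013, 1.0, -0.002], [1.0, -0.013, 0.001], [0.001, -0.002, -1.0]]
force: [0.3, 0.2, -0.1]
opening: 1.0
grasp_force: 0.0
```

Emit:
play_rows:
  moves:
    - [[0,0,-10,0,0,0],[0,0,0,0,0,0],[0,0,0,0,0,0],[0,0,0,0,0,0]]

```text
time_s: 28.45
position: [0.5852, -0.3041, 0.27]
tcp_rot: [[0.014, 1.0, -0.006], [1.0, -0.014, 0.005], [0.004, -0.006, -1.0]]
force: [-0.4, 0.9, 0.4]
opening: 1.0
grasp_force: 0.0
```

```bash
python3 wl.py; python3 cnt.py | grep -v 90; python3 -c "
from plan import *
for n in('top','scene'):
    p=bot.capture(n)
    for k,h in(('scoop_grip',.117),('scoop_mouth',.005),('scoop',.005)):
        for r in bot.pinpoint(p,k)[:4]: print(n,k,round(r['confidence'],2),np.round(ray(p,r['centre'],h)[:2],4))
"
```

```text
t 28.45 scoop world [ 0.5446 -0.3031  0.1617] tray [-0.0128 -0.2576  0.1617] dish [-0.0953 -0.6167  0.1617] eul zyx [-0.014  0.006  0.004] F [-0.4  0.9  0.4] op 1.0
scene 0.54 [350.1 152.9] 154 dish [-0.04   0.032]
scene dark 212 [-0.039 -0.011]
top 0.6 [248.2 211. ] 194 dish [-0.056  0.028]
top dark 115 [-0.046 -0.042]
top dark 117 [-0.044  0.034]
t 28.65 scoop world [ 0.5453 -0.3036  0.1624] tray [-0.012  -0.258   0.1624] dish [-0.0946 -0.6174  0.1624] eul zyx [-0.014  0.005  0.004] F [ 0.7 -0.3 -0.9] op 1.002
wheel_a_center 0.67 [351.1 154.9] 200 [-0.122  0.392]
110 blob 509 [280.2 224.1] [-0.113 -0.035]
110 blob 5 [318.2 220.4] [-0.024  0.049]
110 blob 3 [306.7 228.7] [-0.033 -0.   ]
110 blob 3 [301. 234.] [-0.034 -0.028]
110 blob 49 [351.7 257.8] [ 0.141 -0.01 ]
top scoop_grip 0.41 [ 0.2839 -0.1479]
top scoop_mouth 0.82 [ 0.4781 -0.3012]
top scoop_mouth 0.5 [ 0.3607 -0.1627]
top scoop 0.93 [ 0.5551 -0.2889]
top scoop 0.65 [0.4885 0.3637]
top scoop 0.42 [ 0.3274 -0.1622]
top scoop 0.21 [0.5419 0.325 ]
scene scoop_grip 0.73 [ 0.5866 -0.3006]
scene scoop_grip 0.62 [ 0.3717 -0.3338]
scene scoop_mouth 0.84 [ 0.3666 -0.1601]
scene scoop_mouth 0.71 [ 0.4821 -0.2967]
scene scoop_mouth 0.59 [ 0.3881 -0.3488]
scene scoop 0.82 [ 0.5522 -0.3023]
scene scoop 0.57 [ 0.5497 -0.0443]
scene scoop 0.55 [ 0.3612 -0.3285]
scene scoop 0.52 [ 0.2938 -0.1527]
```

The scoop stands on the mat (mouth near x=0.478, grip near x=0.587), the wheels are in the dish and the bushes are in the tray.

```bash
python3 -c "
from rig import bot
print(bot.hand_in())"
```

```text
the job is handed in; nothing more can be done
None
```

I handed the job in at about 29 s on the robot's clock: both wheels are in the dish, all five bushes are in the tray, and the scoop is standing upright on its mat, released; no verdict came back.

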